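# Empty the glass scoop through the push flap

### The job

Empty the three cracked vials from the blue scoop into the yellow glass-waste bin: push its sprung red flap well in with the front of the scoop, hold it open there and tip the vials in through the slot, then draw the scoop out so that the flap shuts and set it back flat in its white tray. The vials are broken glass, so do not touch them with the gripper or spill any, and leave the photometer, the reagent bottle and the rack of good vials where they stand.

Things in the scene. Friction and masses are not known exactly. Their poses are not given: they have to be found in the camera images.
- bin: Yellow waste bin fixed on the bench, 220 deep (x), 200 wide (y), 214 mm high, closed on top. Origin: centre of its underside, z up. Its slotted front faces its own -x: things go in along its +x. Upright front wall to the sill 121 mm up; above it the hood face leans back (to +x) 25 degrees, with a slot 140 mm wide, 85 mm long up the face, shut by the flap. Behind it the bin is open down to its floor.
- slot_sill (a point): Middle of the sill, the lower edge of the slot: on the bin at (-108, 0, 121) mm. Its axes are the bin's.
- flap_hinge (a point): Middle of the flap's hinge line at the upper edge of the slot: on the bin at (-72, 0, 196) mm. The hinge line runs along the bin's y; the bin's axes.
- flap (a joint): Angle of the red flap, 136 mm wide, reaching 83 mm down from its hinge: 0 is shut (leaning as the hood face does), positive swings its lower edge inward only, at most 1.4 rad. A light spring always shuts it: 0.06 N m when shut, 0.16 N m at 1 rad (1 to 2 N at the edge). With the tipped lip 45 mm past the sill it still hangs before the lip and holds the vials back; at 65 mm they roll free.
- scoop: Blue scoop, 0.16 kg, 200 mm long. Origin: centre of the pan's underside; x points to the open front lip, z up. Pan x = -65 to +60 mm, 98 mm wide, floor 3 mm thick, walls 34 mm high, the sides reaching to x = +56. Floor level to x = +15, then climbs at 6 degrees to the lip. The vials lie side by side across the pan at its back; tipped front down by 40 to 45 degrees they roll out over the lip.
- scoop_grip (a point): Middle of the scoop's black handle, at (-107, 0, 45) mm in the scoop's frame: a level bar along the scoop's x, 66 mm long, 22 mm wide (y), 26 mm tall. To be pinched across its width from above. The scoop's axes.
- scoop_lip (a point): Middle of the scoop's front lip, at (60, 0, 6) mm in the scoop's frame, the scoop's axes.
- tray: White shallow tray fixed on the bench, 270 x 170 mm (x, y), rim 16 mm high and 4 mm thick, floor 4 mm up. Origin: centre of its underside. The scoop lies in it with its x roughly along the tray's x and its pan centre about 40 mm towards the tray's +x, which centres the whole scoop in the tray.
- vial0: Cracked amber vial with red cap, 24 mm across, 70 mm long, 28 g, lying with its axis (its y) across the scoop; the one nearest the scoop's back. Origin: its centre.
- vial1: Cracked amber vial with red cap, 24 mm across, 70 mm long, 28 g, lying with its axis (its y) across the scoop; the one in the middle of the pan. Origin: its centre.
- vial2: Cracked amber vial with red cap, 24 mm across, 70 mm long, 28 g, lying with its axis (its y) across the scoop; the one nearest the lip. Origin: its centre.
- photometer: Dark green hand-held photometer, 170 x 78 mm, 62 mm high, loose. Origin: centre of its underside.
- reagent: White reagent bottle with blue cap, 58 mm across, 135 mm high, loose. Origin: centre of its underside.
- good_rack: White rack, 70 x 150 mm, 76 mm high, with seven good green-capped vials standing in it, loose. Origin: centre of its underside.
There are look-alikes about, which are no part of the job. There is more than one size of the scoop; the job needs the smallest.

How it is judged:
By the outcome, as a careful person would: the job done as asked, in the order asked, and still so for the second after the job is handed in, with the robot touching nothing.
It also fails if it takes over 70 s, if anything falls off the work surface, if the arm or the gripper's body presses on something with over 40 N, if the wrist force passes 120 N, or if a joint passes its speed limit or range.

### The arm

A 6-joint arm with a two-finger parallel gripper is mounted at the origin on the work surface. World frame = base frame: x ahead of the robot, y to its left, z up, the work surface at z = 0. Lengths are in m, angles in rad, forces in N, time in s.
With the tool pointing down it reaches from about 0.25 to 0.775 m from the base axis. Payload 4 kg.
Tool frame: the origin (TCP) lies at the very end of the fingers, on their centre line; the grasp point (between the pads) lies 19 mm behind it; x points along the fingers, y is the direction in which the jaws open and shut, and the axes are right-handed (so a half turn about x gives the same grasp; the last joint's range is limited). The gripper opens to 94 mm and grips with 3 to 60 N. Pads are 16 mm wide; open, the fingers measure 119 mm over their backs; the gripper's body (75 mm by 177 mm) begins 78 mm behind the grasp point.
Start: joints at [-1.233, 0.087, 1.371, -0, 1.684, -0.103], TCP at [0.235, -0.497, 0.206] pointing down, gripper open.
Joint ranges: [-3.1, 3.1], [-0.76, 2.03], [0.27, 2.55], [-1.08, 4.22], [0.17, 2.65], [-2.57, 2.57]. Speed limits (rad/s): [2.79, 2.79, 3.14, 3.14, 3.14, 3.14].

### API

Orientations are given as [roll, pitch, yaw] about the fixed x, y, z axes, in that order (R = Rz(yaw) Ry(pitch) Rx(roll)).
In Python, from bench import robot gives the robot as it stands.
- The arm moves only by the tool carry_out, never from a script. Its argument "targets" is a list of rows, each a list of 5 numbers: the closure, from 0 (fully open) to 1 (shut), then the shift along the tool's x, y, z in cm, then the turn about the tool's x in degrees. In form: [[fingers, tx, ty, tz, turn], ...]. A call has 1 to 20 rows; each row shifts and turns the commanded pose from where the row before left it, along the tool's axes as they then stand; what a row does not reach is not made up. A row lasts 1/10 s, in which the tool goes at most 50 mm and 8.59 degrees, less where a joint would pass 70% of its speed; a pose out of reach is approached as far as the arm can. A call is refused whole if a number of a shift passes 5 or a number of a turn 8.59, either way. A call with a gripper value outside its range is refused whole. The fingers move at their own pace and stop on an object; the grip force is fixed at half the most. Time passes only in rows, so rows that do not move let the fingers close. It gives the time, the measured TCP pose, the force and the opening at its end, in the units of the state.
- robot.get_obs(): the state, without advancing time (a new reading comes with each control period).
- robot.snapshot(name): name is "side" or "top"; returns a dict with "image" (384x512x3 uint8, red, green, blue), "camera_matrix" (3x3 intrinsics, pixels), "pose" (4x4, takes a point from camera to world coordinates). Camera axes: x right, y up, looking along -z (the intrinsics and any distortion apply to the point x, -y, -z); pixel columns grow to the right and rows downward; lengths in m; the calibration is good to about 2 mm. A picture is of the moment at which its call begins. There is no depth.
- robot.close_job(): hands the job in, once; it reports no verdict.
The state is a dict: "time": time; "joint_positions": joint angles; "qvel": joint speeds; "joint_torque": joint torques, N m; "tool_pos": TCP position; "ee_rot": TCP orientation; "wrist_force": force on the tool from outside, world axes, zero at the start; "wrist_torque": the same for the moment, N m; "width": finger opening in m.
Only numpy, scipy, OpenCV 4.12 (cv2) and the standard library are available. Lean on these libraries where they do the work, as an engineer would, in place of code of your own. Each camera call takes 0.05 s, during which the arm holds its last target. There are 200 camera calls.

## Working session

There is one attempt and no reset: what is moved stays moved. The work goes in short steps, Python scripts to look and compute and a tool call to move; the robot and the scene stay as the last step left them, time stands still between calls to the robot, and variables do not carry over. Pictures are saved under pics/ and viewed, about 8 in all and at most 12, crops included, and the job is handed in when it is done.

Besides the shell and the picture viewer there is one more tool, called after "Emit:" by a JSON object that holds its "op" and its "data". carry_out: Moves the arm, as the interface text tells. Its arguments: {"type":"object","properties":{"targets":{"type":"array","items":{"type":"array","items":{"type":"number"}}}},"required":["targets"]}

```bash
mkdir -p pics; ls
python3 - <<'E'
from bench import robot
import cv2,numpy as np
for n in("top","side"):
    s=robot.snapshot(n); cv2.imwrite(f"pics/{n}0.png",cv2.resize(s["image"][:,:,::-1],(800,600),interpolation=cv2.INTER_CUBIC))
    np.savez(n+".npz",K=s["camera_matrix"],T=s["pose"]); print(s["camera_matrix"],s["pose"],s.keys())
print(robot.get_obs())
E
```

```text
pics
[[418.13843269   0.         257.15429241]
 [  0.         418.13843269 192.35844252]
 [  0.           0.           1.        ]] [[-9.70712279e-03  9.89316576e-01 -1.45459563e-01  2.93537505e-01]
 [-9.99952206e-01 -9.77340889e-03  2.58927076e-04 -8.25211971e-02]
 [-1.16547494e-03  1.45455125e-01  9.89364164e-01  1.45304075e+00]
 [ 0.00000000e+00  0.00000000e+00  0.00000000e+00  1.00000000e+00]] dict_keys(['image', 'camera_matrix', 'pose'])
[[486.99052384   0.         253.56758213]
 [  0.         486.99052384 194.31631511]
 [  0.           0.           1.        ]] [[ 0.9679174   0.16984725 -0.18516972  0.19583738]
 [-0.25110622  0.68033996 -0.688537   -1.13831223]
 [ 0.00903225  0.71294421  0.70116259  1.20963199]
 [ 0.          0.          0.          1.        ]] dict_keys(['image', 'camera_matrix', 'pose'])
{'time': 0.1, 'joint_positions': array([-1.23307646e+00,  8.78870740e-02,  1.37207305e+00, -2.90015193e-05,
        1.68361080e+00, -1.03090867e-01]), 'qvel': array([ 2.43103809e-03, -1.85874401e-03, -2.33729753e-03,  9.92379159e-05,
        1.03775743e-03, -1.62273539e-03]), 'joint_torque': array([ 2.04893986e-03, -3.41253233e+01, -3.03301048e+01,  7.20602763e-02,
        3.03718122e-02, -9.37126038e-05]), 'tool_pos': array([ 0.23449804, -0.49696277,  0.20443321]), 'ee_rot': array([-1.65931819,  1.56881784,  1.92308195]), 'wrist_force': array([ 0.11567045, -0.68447323,  0.22362058]), 'wrist_torque': array([-0.0282916 , -0.05516141, -0.12547293]), 'width': 0.09360829607296034}
```

View pics/top0.png

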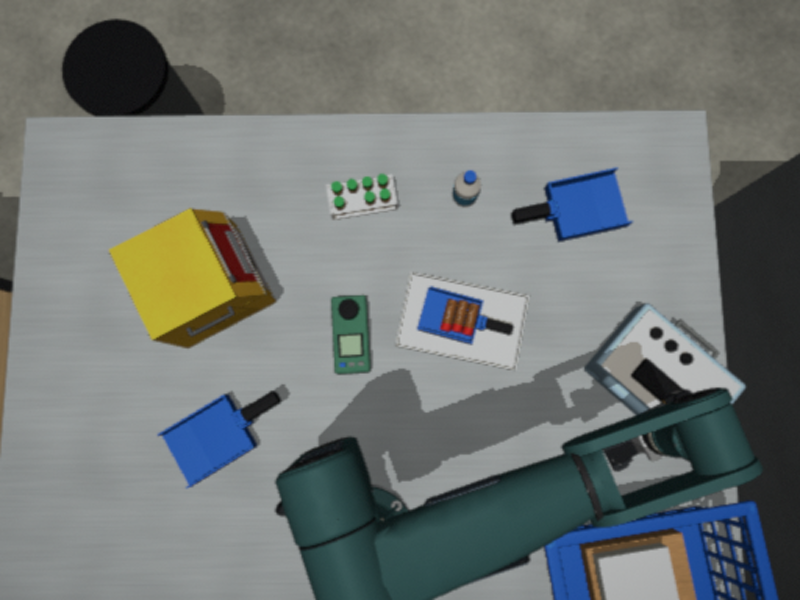

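View pics/side0.png

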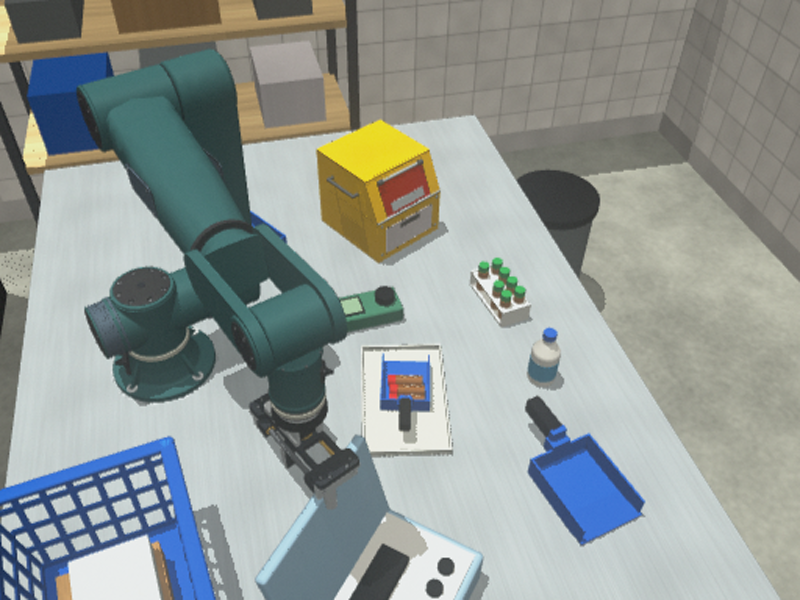

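Both views show the loaded small scoop in the tray (top view about (465,315), lip to image left, +y). The bin is at about (190,280), with its slot facing the tray side. Next, enlarged crops.

Run:
```python
import cv2
a=cv2.imread("pics/top0.png");
from bench import robot
for n,(x0,y0,x1,y1),k in (("top",(248,166,348,241),8),("top",(60,125,190,222),6)):
    im=robot.snapshot(n)["image"][y0:y1,x0:x1,::-1]
    cv2.imwrite(f"pics/c{x0}.png",cv2.resize(im,None,fx=k,fy=k,interpolation=cv2.INTER_CUBIC))
```

```text
(no output)
```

View pics/c248.png

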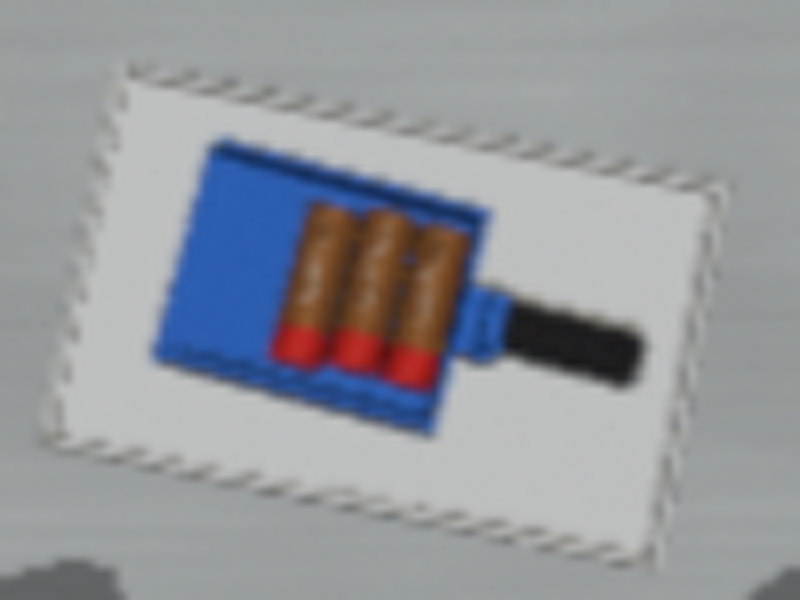

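View pics/c60.png

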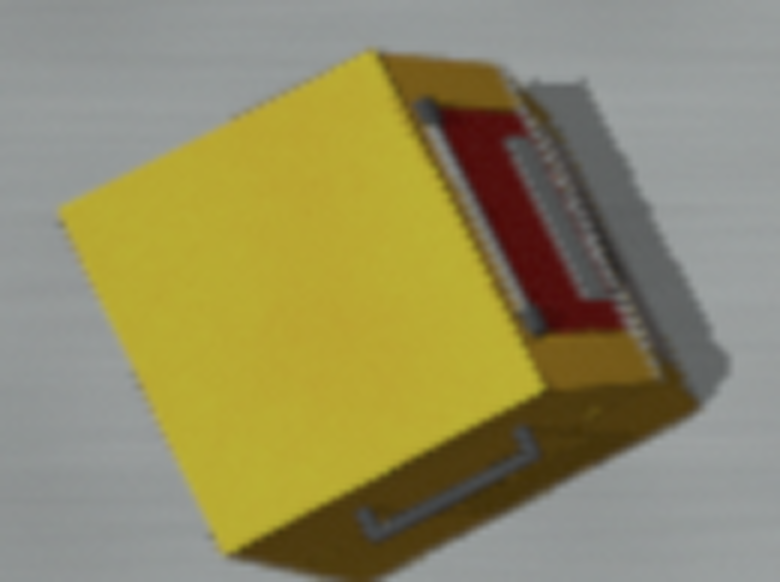

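Crops: tray corners are at (128,65), (730,187), (650,568) and (40,440). Pan rim corners are at (490,210), (433,433), (215,143) and (155,358), and the handle runs (505,327) to (637,362). The bin's top corners are at (375,50), (60,208), (225,555) and (545,385).

```bash
cat > h.py <<'E'
import numpy as np
from scipy.optimize import least_squares
def proj(n,P):
    d=np.load(n+".npz");K,T=d["K"],d["T"]
    p=(np.asarray(P)-T[:3,3])@T[:3,:3]; p=p*[1,-1,-1]
    q=p@K.T; return q[:,:2]/q[:,2:]
def fit(n,px,body,z0=0,g=(0.45,0,1.5)):
    body=np.array(body)/1000
    def W(v):
        c,s=np.cos(v[2]),np.sin(v[2])
        return np.c_[v[0]+c*body[:,0]-s*body[:,1],v[1]+s*body[:,0]+c*body[:,1],z0+body[:,2]]
    r=least_squares(lambda v:(proj(n,W(v))-px).ravel(),g)
    return r.x,r.fun.reshape(-1,2).round(2)
def crop(pts,x0,y0,k): return (np.array(pts)+.5)/k-.5+[x0,y0]
E
python3 - <<'E'
from h import *
c=lambda p:crop(p,248,166,8)
t,r=fit("top",c([(128,65),(730,187),(650,568),(40,440)]),[(135,-85,16),(-135,-85,16),(-135,85,16),(135,85,16)]);print("tray",t,r.tolist())
s,r=fit("top",c([(490,210),(433,433),(215,143),(155,358),(505,327),(637,362)]),[(-65,-49,34),(-65,49,34),(56,-49,34),(56,49,34),(-74,0,58),(-140,0,58)],.004);print("scoop",s,r.tolist())
b,r=fit("top",crop([(375,50),(60,208),(225,555),(545,385)],60,125,6),[(-64,-100,214),(110,-100,214),(110,100,214),(-64,100,214)],0,(.5,.4,-1.5));print("bin",b,r.tolist())
E
```

```text
tray [ 0.46034547 -0.21632815  1.34858402] [[-0.74, -0.68], [-0.05, 0.15], [0.84, 0.56], [-0.07, -0.08]]
scoop [ 0.47072207 -0.18414445  1.29800782] [[0.11, 0.38], [0.21, 0.15], [0.27, -0.31], [0.44, 0.27], [-1.84, -0.61], [0.84, 0.12]]
bin [ 0.54629815  0.34069894 -4.22945942] [[-0.56, -0.29], [0.12, -0.32], [0.57, -0.17], [-0.14, 0.78]]
```

```bash
cat >> h.py <<'E'
from scipy.spatial.transform import Rotation as Ro
def goto(o,tcp,yz):
    """tool-frame shift (cm, in present tool axes) and turn (deg) so that tool z points along world yaw yz (mod pi) """
    R=Ro.from_euler("xyz",o["ee_rot"]).as_matrix()
    sh=R.T@(np.array(tcp)-o["tool_pos"])*100
    y=np.arctan2(R[1,2],R[0,2])
    t=[-np.degrees((yz+k*np.pi-y+np.pi)%(2*np.pi)-np.pi) for k in(0,1)]
    return sh.round(2),np.round(t,2),R.round(3)
E
python3 - <<'E'
from h import *
from bench import robot
o=robot.get_obs()
print(goto(o,[.4443,-.2785,.130],1.303))
E
```

```text
(array([  7.49, -10.81, -28.3 ]), array([130.6, -49.4]), array([[-0.   ,  0.427, -0.904],
       [ 0.001, -0.904, -0.427],
       [-1.   , -0.001, -0.   ]]))
```

Emit:
{"op": "carry_out", "data": {"targets": [[0,0,-1.35,-3.54,0],[0,0,-1.35,-3.54,0],[0,0,-1.35,-3.54,0],[0,0,-1.35,-3.54,0],[0,0,-1.35,-3.54,0],[0,0,-1.35,-3.54,0],[0,0,-1.35,-3.54,0],[0,0,-1.35,-3.54,0],[0,1,0,0,-8.2],[0,1,0,0,-8.2],[0,1,0,0,-8.2],[0,1.5,0,0,-8.2],[0,1.5,0,0,-8.2],[0,1.5,0,0,-8.4],[0,0,0,0,0],[0,0,0,0,0]]}}

```text
time: 1.8
tool_pos: [0.4446, -0.2788, 0.1304]
ee_rot: [-1.942, 1.57, 2.5]
wrist_force: [-0.2, 0.2, 0.4]
width: 0.0939
```

Run:
```python
from h import *
from bench import robot
import cv2
o=robot.get_obs()
print(goto(o,[.4443,-.2785,.030],1.303)[:2],o["joint_positions"].round(2))
im=robot.snapshot("side")["image"][180:330,200:400,::-1]
cv2.imwrite("pics/g1.png",cv2.resize(im,None,fx=4,fy=4,interpolation=cv2.INTER_CUBIC))
```

```text
(array([10.04, -0.03, -0.02]), array([ 1.7983e+02, -1.7000e-01])) [-0.67  0.06  1.55 -0.    1.53 -0.4 ]
```

View pics/g1.png

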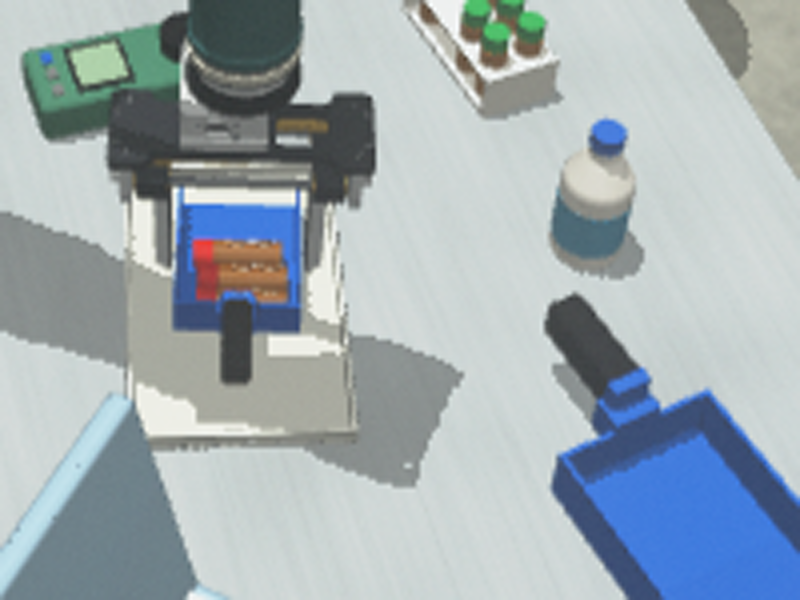

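The fingers straddle the handle line: finger tips are near (165,262) and (312,262), and the handle runs (237,300) to (237,380). I'll check the handle estimate in this view too.

Run:
```python
from h import *
o=np.array([.4707,-.1841]);a=1.303;x=np.array([np.cos(a),np.sin(a)])
for s,z in((-.140,.062),(-.140,.036),(-.098,.062)):
    print(s,z,(proj("side",[np.r_[o+s*x,z]])-[200,180])*4+1.5)
```

```text
-0.14 0.062 [[235.23298056 362.75431517]]
-0.14 0.036 [[234.66535783 384.1147775 ]]
-0.098 0.062 [[235.62076068 316.68979166]]
```

Emit:
{"op": "carry_out", "data": {"targets": [[0,2,0,0,0],[0,2,0,0,0],[0,2,0,0,0],[0,2,0,0,0],[0,1.5,0,0,0],[0,0.5,0,0,0],[0,0,0,0,0],[1,0,0,0,0],[1,0,0,0,0],[1,0,0,0,0],[1,0,0,0,0],[1,0,0,0,0],[1,0,0,0,0],[1,0,0,0,0],[1,0,0,0,0]]}}

```text
time: 3.35
tool_pos: [0.4447, -0.2789, 0.0304]
ee_rot: [-0.213, 1.571, -2.051]
wrist_force: [0.9, -0.6, 1.3]
width: 0.0337
```

Emit:
{"op": "carry_out", "data": {"targets": [[1,0,0,0,0],[1,0,0,0,0],[1,0,0,0,0],[1,0,0,0,0],[1,0,0,0,0]]}}

```text
time: 3.85
tool_pos: [0.4448, -0.279, 0.0305]
ee_rot: [0.917, 1.571, -0.922]
wrist_force: [0.4, 0.0, -0.8]
width: 0.0225
```

Emit:
{"op": "carry_out", "data": {"targets": [[1,-0.2,0,0,0],[1,-0.3,0,0,0],[1,-0.4,0,0,0],[1,-0.6,0,0,0],[1,-0.8,0,0,0],[1,-0.7,0,0,0],[1,0,0,0,0],[1,0,0,0,0]]}}

```text
time: 4.65
tool_pos: [0.4449, -0.2791, 0.0609]
ee_rot: [1.099, 1.57, -0.74]
wrist_force: [-0.3, 0.2, -3.0]
width: 0.0219
```

Run:
```python
from bench import robot
import cv2
o=robot.get_obs();print(o["wrist_force"],o["wrist_torque"],o["width"])
im=robot.snapshot("side")["image"][180:330,200:400,::-1]
cv2.imwrite("pics/g2.png",cv2.resize(im,None,fx=4,fy=4,interpolation=cv2.INTER_CUBIC))
```

```text
[-0.30169276  0.20915904 -3.02148396] [-0.19392007 -0.01222987  0.02703757] 0.02188736835582729
```

View pics/g2.png

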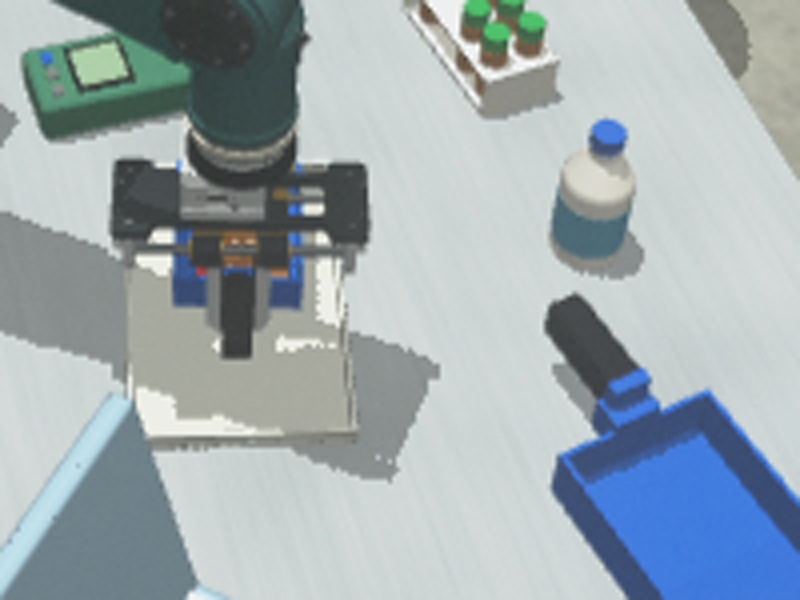

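Lifted 30 mm: the scoop hangs level and the vials are still in. Next, raise and turn.

Emit:
{"op": "carry_out", "data": {"targets": [[1,-0.4,0,0,0],[1,-0.8,0,0,0],[1,-1.2,0,0,0],[1,-1.5,0,0,0],[1,-1.5,0,0,0],[1,-1.5,0,0,0],[1,-1.5,0,0,0],[1,-1.5,0,0,0],[1,-1.5,0,0,0],[1,-1.2,0,0,0],[1,-0.8,0,0,0],[1,-0.4,0,0,0],[1,0,0,0,0]]}}

```text
time: 6.0
tool_pos: [0.4449, -0.2791, 0.1989]
ee_rot: [1.077, 1.57, -0.762]
wrist_force: [-0.0, 0.4, -3.4]
width: 0.0216
```

Emit:
{"op": "carry_out", "data": {"targets": [[1,0,0,0,-0.7],[1,0,0,0,-1.4],[1,0,0,0,-2.2],[1,0,0,0,-3],[1,0,0,0,-3],[1,0,0,0,-3],[1,0,0,0,-3],[1,0,0,0,-3],[1,0,0,0,-3],[1,0,0,0,-3],[1,0,0,0,-3],[1,0,0,0,-3],[1,0,0,0,-3],[1,0,0,0,-3],[1,0,0,0,-2.4],[1,0,0,0,-1.6],[1,0,0,0,-0.8],[1,0,0,0,-0.2],[1,0,0,0,0]]}}

```text
time: 7.9
tool_pos: [0.4447, -0.2789, 0.1984]
ee_rot: [-2.833, 1.571, 2.35]
wrist_force: [-0.7, 0.4, -1.9]
width: 0.022
```

Run:
```python
from h import *
from bench import robot
o=robot.get_obs(); print(goto(o,[.680,.0858,.195],2.054)[:2],o["tool_pos"],o["wrist_force"])
```

```text
(array([  0.34,  37.5 , -21.85]), array([179.26,  -0.74])) [ 0.44470079 -0.27891127  0.19838264] [-0.66209744  0.36507499 -1.94978816]
```

Emit:
{"op": "carry_out", "data": {"targets": [[1,0,0.38,-0.22,0],[1,0,0.75,-0.44,0],[1,0,1.31,-0.76,0],[1,0,1.88,-1.09,0],[1,0,2.25,-1.31,0],[1,0,2.44,-1.42,0],[1,0,2.44,-1.42,0],[1,0,2.44,-1.42,0],[1,0,2.44,-1.42,0],[1,0,2.44,-1.42,0],[1,0,2.44,-1.42,0],[1,0,2.44,-1.42,0],[1,0,2.44,-1.42,0],[1,0,2.44,-1.42,0],[1,0,2.44,-1.42,0],[1,0,2.25,-1.31,0],[1,0,1.88,-1.09,0],[1,0,1.31,-0.76,0],[1,0,0.75,-0.44,0],[1,0,0.38,-0.22,0]]}}

```text
time: 9.9
tool_pos: [0.6804, 0.0869, 0.1981]
ee_rot: [-1.608, 1.57, -2.708]
wrist_force: [0.6, -0.4, -2.0]
width: 0.0216
```

Emit:
{"op": "carry_out", "data": {"targets": [[1,0,0,0,-0.3],[1,0,0,0,-0.3],[1,0,0,0,-0.1],[1,0,0,0,0]]}}

```text
time: 10.3
tool_pos: [0.6802, 0.0851, 0.1988]
ee_rot: [0.641, 1.57, -0.448]
wrist_force: [0.4, 0.8, -2.4]
width: 0.0218
```

Run:
```python
from h import *
from bench import robot
import cv2
o=robot.get_obs(); print(goto(o,[.680,.0858,.195],2.054)[:2],o["tool_pos"],o["wrist_force"])
a=robot.snapshot("side")["image"][60:210,180:380,::-1];b=robot.snapshot("top")["image"][100:250,60:260,::-1]
cv2.imwrite("pics/s1.png",np.hstack([cv2.resize(i,(400,300),interpolation=cv2.INTER_CUBIC) for i in(a,b)]))
```

```text
(array([ 0.38,  0.01, -0.07]), array([ 1.7991e+02, -9.0000e-02])) [0.68018787 0.08513406 0.19880886] [ 0.35697543  0.80291225 -2.41627746]
```

View pics/s1.png

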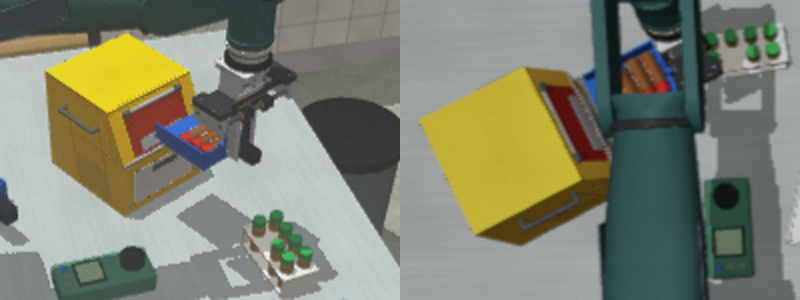

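The scoop is before the bin with the vials still in it: pan at about (190,140) in the left half, handle end (255,158). I'll check its pitch with a projected overlay.

```bash
cat >> h.py <<'E'
def overlay(robot,box,k,pitch,fn,px=-98):
    import cv2
    o=robot.get_obs();R=Ro.from_euler("xyz",o["ee_rot"]).as_matrix()
    a=np.arctan2(-R[1,2],-R[0,2]); g=o["tool_pos"]-R[:,0]*.019
    S=Ro.from_euler("ZY",[a,np.radians(pitch)]).as_matrix()
    L=[[(-65,-49,34),(-65,49,34),(56,49,34),(56,-49,34),(-65,-49,34)],[(-65,-49,0),(-65,49,0),(60,49,6),(60,-49,6),(-65,-49,0)],[(-74,0,58),(-140,0,58),(-140,0,32)]]
    x0,y0,x1,y1=box
    im=cv2.resize(robot.snapshot("side")["image"][y0:y1,x0:x1,::-1],None,fx=k,fy=k,interpolation=cv2.INTER_CUBIC)
    for l in L:
        P=g+(np.array(l)-[px,0,45])@S.T/1000
        q=(proj("side",P)-[x0,y0]+.5)*k
        cv2.polylines(im,[np.int32(q)],False,(0,255,0),1)
    cv2.imwrite(fn,im)
E
python3 - <<'E'
from h import *
from bench import robot
overlay(robot,(240,90,340,165),8,0,"pics/o1.png")
E
```

```text
(no output)
```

View pics/o1.png

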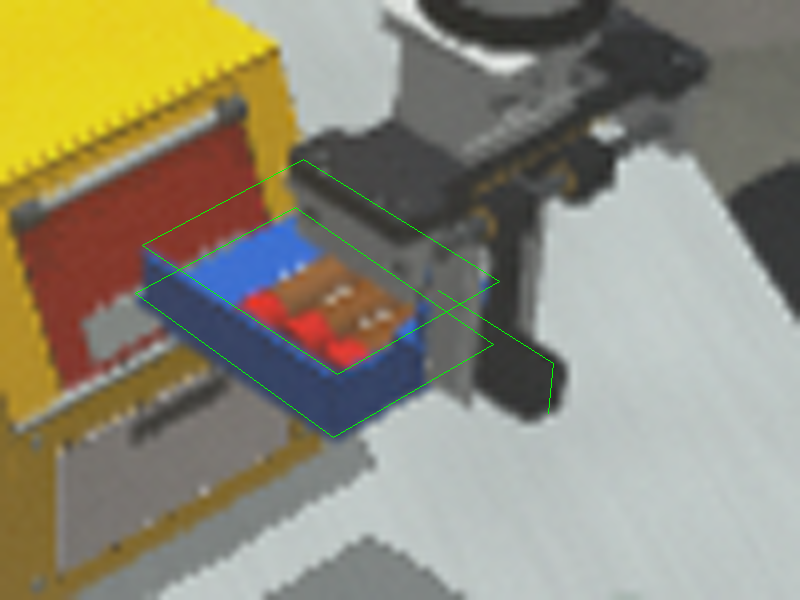

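Overlay agrees: the scoop is level, with the rear rim corner at (337,373) as predicted, and the sill runs (15,430) to (215,330). The tool can't be pitched. I'll insert level, then tip by pressing the wall tops up against the fully open flap and hinge so the handle pivots in the pinch.

Emit:
{"op": "carry_out", "data": {"targets": [[1,0.3,0,0,0],[1,0.6,0,0,0],[1,0.9,0,0,0],[1,0.9,0,0,0],[1,0.9,0,0,0],[1,0.6,0,0,0],[1,0.3,0,0,0],[1,0,0,0,0],[1,0,0,-0.3,0],[1,0,0,-0.6,0],[1,0,0,-0.8,0],[1,0,0,-0.8,0],[1,0,0,-0.8,0],[1,0,0,-0.8,0],[1,0,0,-0.8,0],[1,0,0,-0.5,0],[1,0,0,-0.3,0],[1,0,0,0,0]]}}

```text
time: 12.25
tool_pos: [0.6537, 0.1366, 0.1533]
ee_rot: [-0.639, 1.57, -1.727]
wrist_force: [0.3, -1.2, -2.6]
width: 0.0221
```

```bash
cat > b.py <<'E'
from h import *
from bench import robot
def st():
    o=robot.get_obs();a=2.054;d=o["tool_pos"][:2]-[.5463,.3407]
    print("pinch bin x,y,z mm",(1000*np.array([d@[np.cos(a),np.sin(a)],d@[-np.sin(a),np.cos(a)],o["tool_pos"][2]+.019])).round(1),"F",o["wrist_force"].round(1),"T",o["wrist_torque"].round(2))
E
python3 -c "
from b import *
st();overlay(robot,(240,90,340,165),8,0,'pics/o2.png')"
```

```text
pinch bin x,y,z mm [-230.7   -0.3  172.3] F [ 0.3 -1.2 -2.6] T [-0.5  -0.4   0.03]
```

View pics/o2.png

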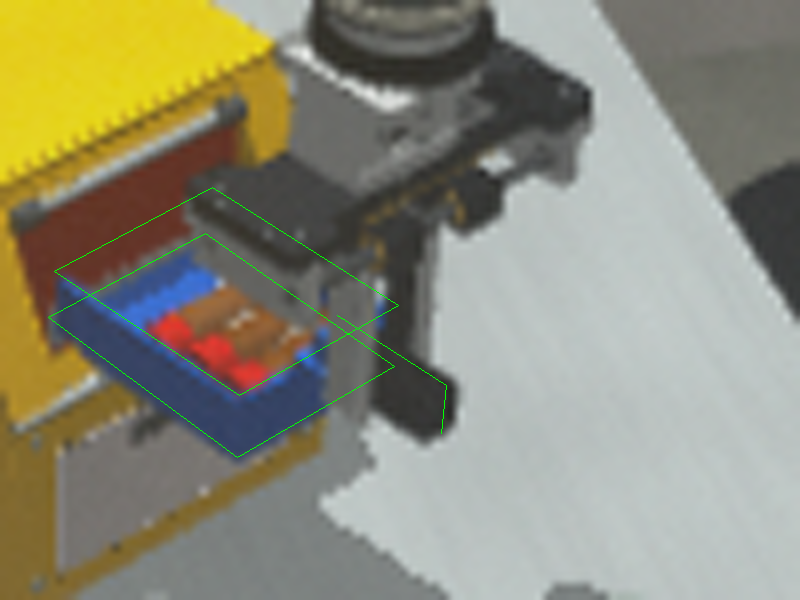

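Level and centred, the lip is just pushing the flap in. Continue to 80 mm past the sill.

Emit:
{"op": "carry_out", "data": {"targets": [[1,0,0,-0.3,0],[1,0,0,-0.6,0],[1,0,0,-0.8,0],[1,0,0,-0.8,0],[1,0,0,-0.8,0],[1,0,0,-0.6,0],[1,0,0,-0.4,0],[1,0,0,-0.2,0],[1,0,0,0,0]]}}

```text
time: 13.2
tool_pos: [0.6329, 0.1764, 0.1533]
ee_rot: [-0.413, 1.57, -1.501]
wrist_force: [2.1, -4.2, -3.8]
width: 0.022
```

```bash
python3 -c "
from b import *
st()"
```

```text
pinch bin x,y,z mm [-185.7   -0.3  172.3] F [ 2.1 -4.2 -3.8] T [-1.1  -0.74 -0.01]
```

Emit:
{"op": "carry_out", "data": {"targets": [[1,-0.2,0,-0.05,0],[1,-0.4,0,-0.1,0],[1,-0.6,0,-0.15,0],[1,-0.6,0,-0.15,0],[1,-0.6,0,-0.2,0],[1,-0.6,0,-0.2,0]]}}

```text
time: 13.8
tool_pos: [0.629, 0.1839, 0.1845]
ee_rot: [1.198, 1.57, 0.11]
wrist_force: [2.2, -3.0, -4.2]
width: 0.0221
```

```bash
python3 -c "
from b import *
st();overlay(robot,(220,60,340,150),6,10,'pics/o3.png')"
```

```text
pinch bin x,y,z mm [-177.3   -0.4  203.5] F [ 2.2 -3.  -4.2] T [-1.1  -0.78 -0.01]
```

View pics/o3.png

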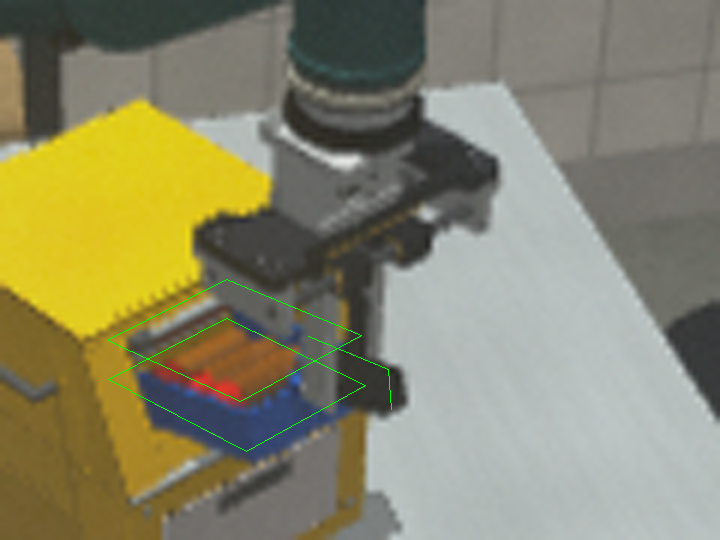

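Emit:
{"op": "carry_out", "data": {"targets": [[1,-0.5,0,-0.1,0],[1,-0.6,0,-0.1,0],[1,-0.6,0,-0.2,0],[1,-0.6,0,-0.2,0],[1,0,0,0,0]]}}

```text
time: 14.35
tool_pos: [0.6263, 0.1895, 0.2078]
ee_rot: [1.227, 1.57, 0.14]
wrist_force: [1.1, -3.3, -3.5]
width: 0.0216
```

```bash
python3 -c "
from b import *
st()"
```

```text
pinch bin x,y,z mm [-171.1   -0.5  226.8] F [ 1.1 -3.3 -3.5] T [-1.03 -0.67 -0.03]
```

Emit:
{"op": "carry_out", "data": {"targets": [[1,-0.3,0,-0.3,0],[1,-0.45,0,-0.5,0],[1,-0.45,0,-0.6,0],[1,-0.5,0,-0.6,0],[1,-0.5,0,-0.6,0],[1,-0.4,0,-0.5,0],[1,0,0,0,0]]}}

```text
time: 15.05
tool_pos: [0.6114, 0.2175, 0.2336]
ee_rot: [1.927, 1.57, 0.84]
wrist_force: [1.9, -3.7, -2.5]
width: 0.0217
```

```bash
python3 -c "
from b import *
st();overlay(robot,(220,60,340,150),6,35,'pics/o4.png')"
```

```text
pinch bin x,y,z mm [-139.3   -0.4  252.6] F [ 1.9 -3.7 -2.5] T [-1.22 -0.6  -0.05]
```

View pics/o4.png

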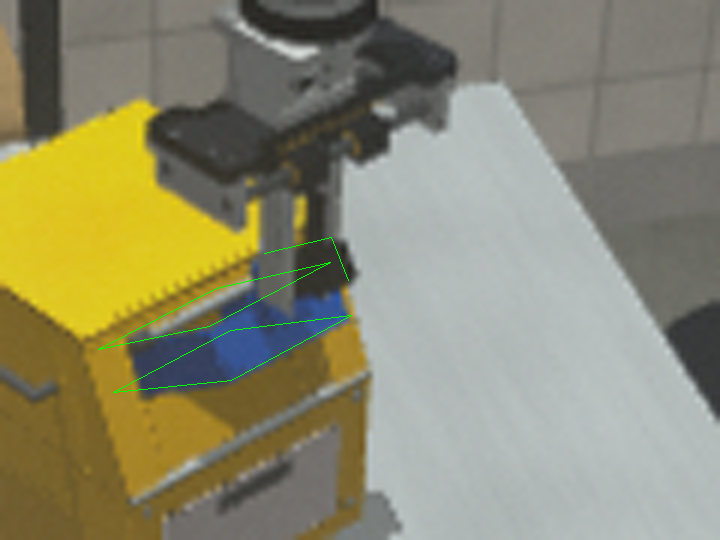

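Tilted about 35°: the overlay roughly matches, and the empty pan floor shows at (240,340). Push on to about 47°.

Emit:
{"op": "carry_out", "data": {"targets": [[1,0,0,-0.3,0],[1,0,0,-0.5,0],[1,0,0,-0.6,0],[1,0.05,0,-0.6,0],[1,0.05,0,-0.4,0],[1,0,0,0,0],[1,0,0,0,0],[1,0,0,0,0],[1,0,0,0,0],[1,0,0,0,0],[1,0,0,0,0],[1,0,0,0,0],[1,0,0,0,0]]}}

```text
time: 16.4
tool_pos: [0.6009, 0.2371, 0.2309]
ee_rot: [-0.54, 1.569, -1.629]
wrist_force: [3.4, -5.1, -2.7]
width: 0.0219
```

```bash
python3 -c "
from b import *
st();overlay(robot,(220,60,340,150),6,46,'pics/o5.png')"
```

```text
pinch bin x,y,z mm [-117.1   -0.3  249.9] F [ 3.4 -5.1 -2.7] T [-1.52 -0.97  0.02]
```

View pics/o5.png

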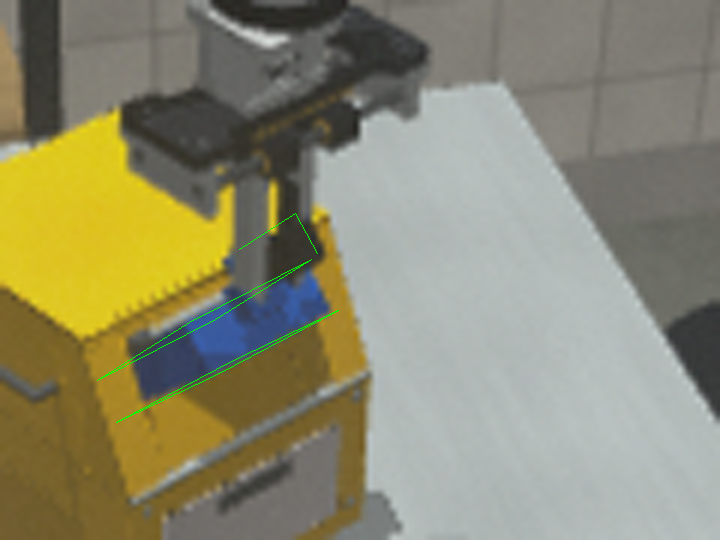

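The scoop is steep (about 42°), and the visible pan floor at (215,335) shows no vials. I'll tip a little further with a small shake, then weigh the scoop clear of the hinge.

Emit:
{"op": "carry_out", "data": {"targets": [[1,-0.2,0,-0.2,0],[1,-0.2,0,-0.3,0],[1,-0.2,0,-0.3,0],[1,0,0,0,0],[1,0,0,0,0],[1,0,0,0.5,0],[1,0,0,-0.5,0],[1,0,0,0.5,0],[1,0,0,-0.5,0],[1,0,0,0,0],[1,0,0,0,0],[1,0,0,0,0],[1,0,0,0,0],[1,0,0,0,0]]}}

```text
time: 17.85
tool_pos: [0.597, 0.2447, 0.2374]
ee_rot: [-0.722, 1.57, -1.811]
wrist_force: [1.6, -4.3, -2.7]
width: 0.0214
```

```bash
python3 -c "
from b import *
st()"
```

```text
pinch bin x,y,z mm [-108.6   -0.3  256.4] F [ 1.6 -4.3 -2.7] T [-1.43 -0.68  0.05]
```

Emit:
{"op": "carry_out", "data": {"targets": [[1,0.5,0,0.2,0],[1,0.8,0,0.3,0],[1,0.5,0,0.2,0],[1,0,0,0,0],[1,0,0,0,0],[1,0,0,0,0]]}}

```text
time: 18.45
tool_pos: [0.5998, 0.2391, 0.219]
ee_rot: [-2.244, 1.569, 2.952]
wrist_force: [-0.1, 0.3, -3.7]
width: 0.022
```

```bash
python3 -c "
from b import *
import cv2
st()
for n in('side','top'):
    h=cv2.cvtColor(robot.snapshot(n)['image'],cv2.COLOR_RGB2HSV)
    m=(((h[...,0]<14)|(h[...,0]>172))&(h[...,1]>140)&(h[...,2]>50)).astype(np.uint8)
    c=cv2.connectedComponentsWithStats(m)
    print(n,[(s[4],p.round().tolist()) for s,p in zip(c[2][1:],c[3][1:]) if s[4]>5])"
```

```text
pinch bin x,y,z mm [-1.148e+02 -2.000e-01  2.380e+02] F [-0.1  0.3 -3.7] T [-0.47 -0.32 -0.01]
side []
top []
```

```bash
cat >> b.py <<'E'
def avg(n=16):
    F=[];T=[]
    for _ in range(n):
        robot.snapshot("top");o=robot.get_obs();F.append(o["wrist_force"]);T.append(o["wrist_torque"])
    print("F",np.mean(F,0).round(2),np.std(F,0).round(2),"T",np.mean(T,0).round(3),o["time"])
E
python3 -c "
from b import *
avg()"
```

```text
F [-0.21 -0.77 -4.37] [0.48 0.56 0.54] T [-0.551 -0.204  0.028] 19.35
```

The force readings can't tell full from empty because the flap loads the scoop. I'll re-level it against the sill with the lip still inside. That shows whether the pan is empty and makes the withdrawal safe.

Emit:
{"op": "carry_out", "data": {"targets": [[1,0.4,0,0.3,0],[1,0.7,0,0.4,0],[1,0.7,0,0.4,0],[1,0.7,0,0.4,0],[1,0.6,0,0.4,0],[1,0.3,0,0.6,0],[1,0.3,0,0.7,0],[1,0.4,0,0.7,0],[1,0.4,0,0.7,0],[1,0.3,0,0.5,0],[1,0.4,0,0.4,0],[1,0.5,0,0.5,0],[1,0.5,0,0.5,0],[1,0.3,0,0.2,0],[1,0,0,0,0],[1,0,0,0,0]]}}

```text
time: 20.95
tool_pos: [0.6331, 0.1787, 0.1576]
ee_rot: [1.223, 1.565, 0.134]
wrist_force: [1.4, -2.3, 6.9]
width: 0.0217
```

```bash
cat >> b.py <<'E'
def red():
    import cv2
    for n in('side','top'):
        h=cv2.cvtColor(robot.snapshot(n)['image'],cv2.COLOR_RGB2HSV)
        m=(((h[...,0]<14)|(h[...,0]>172))&(h[...,1]>140)&(h[...,2]>50)).astype(np.uint8)
        c=cv2.connectedComponentsWithStats(m)
        print(n,[(int(s[4]),p.round().tolist()) for s,p in zip(c[2][1:],c[3][1:]) if s[4]>5])
E
python3 -c "
from b import *
st();red();avg(6)"
python3 - <<'E'
# calibrate the mask on an earlier picture of the loaded pan
import cv2,numpy as np
h=cv2.cvtColor(cv2.imread('pics/o3.png'),cv2.COLOR_BGR2HSV)
print((((h[...,0]<14)|(h[...,0]>172))&(h[...,1]>140)&(h[...,2]>50)).sum()/36)
E
```

```text
pinch bin x,y,z mm [-183.8   -1.6  176.6] F [ 1.4 -2.3  6.9] T [-0.4   0.04  0.01]
side []
top []
F [ 0.79 -2.76  6.6 ] [0.48 0.36 0.61] T [-0.409  0.003  0.014] 21.35
48.888888888888886
```

I've used all 12 views, so from here checks are numerical only. No red caps are visible now, against 49 px when loaded in an earlier picture. I'll estimate the pitch by matching the pan's blue pixels.

```bash
cat >> b.py <<'E'
import cv2
def pitch(front=-20,rng=range(-20,61,4)):
    o=robot.get_obs();R=Ro.from_euler("xyz",o["ee_rot"]).as_matrix()
    a=np.arctan2(-R[1,2],-R[0,2]); g=o["tool_pos"]-R[:,0]*.019
    im=robot.snapshot("side")["image"];h=cv2.cvtColor(im,cv2.COLOR_RGB2HSV)
    m=((h[...,0]>105)&(h[...,0]<125)&(h[...,1]>120)&(h[...,2]>40)).astype(np.uint8)
    body=np.array([(x,y,z) for x in(-65,front) for y in(-49,49) for z in(0,34)])-[-98,0,45]
    best=[]
    for t in rng:
        S=Ro.from_euler("ZY",[a,np.radians(t)]).as_matrix()
        q=proj("side",g+body@S.T/1000)
        p=np.zeros_like(m);cv2.fillConvexPoly(p,cv2.convexHull(np.int32(q.round())),1)
        win=cv2.dilate(p,np.ones((25,25)))&m
        best.append((round((p&m).sum()/((p|win).sum()),3),t))
    print("pitch candidates",sorted(best)[::-1][:4])
    br=((h[...,0]>4)&(h[...,0]<19)&(h[...,1]>90)&(h[...,2]>40))
    q=proj("side",g[None])[0].astype(int); w=br[q[1]-30:q[1]+50,q[0]-60:q[0]+30]; print("brown/red px near",w.sum(),np.argwhere(w).mean(0).round() if w.any() else "")
    cv2.imwrite("pics/last.png",im[:,:,::-1])
E
python3 -c "
from b import *
pitch(-20);pitch(20)
for f in ('o3','o4','o5'):
    h=cv2.cvtColor(cv2.imread(f'pics/{f}.png'),cv2.COLOR_BGR2HSV);print(f,((h[...,0]>4)&(h[...,0]<19)&(h[...,1]>90)&(h[...,2]>40)).sum()/36)
im=cv2.imread('pics/last.png')[60:150,220:340]
h=cv2.cvtColor(im,cv2.COLOR_BGR2HSV);print('now',((h[...,0]>4)&(h[...,0]<19)&(h[...,1]>90)&(h[...,2]>40)).sum())
"
```

```text
pitch candidates [(np.float64(0.391), -8), (np.float64(0.39), -4), (np.float64(0.364), 0), (np.float64(0.347), -12)]
brown/red px near 18 [20. 32.]
pitch candidates [(np.float64(0.343), 12), (np.float64(0.335), 8), (np.float64(0.334), 0), (np.float64(0.325), -4)]
brown/red px near 14 [19. 31.]
o3 157.19444444444446
o4 4.416666666666667
o5 8.63888888888889
now 18
```

Emit:
{"op": "carry_out", "data": {"targets": [[1,-0.3,0,0,0],[1,-0.5,0,0,0],[1,-0.5,0,0,0],[1,-0.2,0,0,0],[1,0,0,0,0],[1,0,0,0,0]]}}

```text
time: 22.05
tool_pos: [0.6314, 0.1793, 0.1693]
ee_rot: [-0.522, 1.571, -1.61]
wrist_force: [3.5, -2.4, -1.2]
width: 0.0216
```

```bash
python3 -c "
from b import *
st();avg(8);pitch(-20)"
```

```text
pinch bin x,y,z mm [-182.5   -0.4  188.3] F [ 3.5 -2.4 -1.2] T [-0.47 -0.68 -0.13]
F [ 2.   -1.56 -1.84] [0.57 0.42 0.45] T [-0.507 -0.702 -0.14 ] 22.45
pitch candidates [(np.float64(0.393), 8), (np.float64(0.38), 4), (np.float64(0.366), 12), (np.float64(0.343), 0)]
brown/red px near 41 [22. 32.]
```

Emit:
{"op": "carry_out", "data": {"targets": [[1,-0.3,0,0.2,0],[1,-0.4,0,0.5,0],[1,0,0,0.8,0],[1,0,0,0.8,0],[1,0,0,0.7,0],[1,0,0,0.5,0],[1,0,0,0,0],[1,0,0,0,0]]}}

```text
time: 23.3
tool_pos: [0.6483, 0.1472, 0.1771]
ee_rot: [0.372, 1.568, -0.717]
wrist_force: [-0.4, -0.3, 1.6]
width: 0.0216
```

```bash
python3 -c "
from b import *
st();avg(6);pitch(-20);pitch(30);red()"
```

```text
pinch bin x,y,z mm [-218.8   -0.4  196.1] F [-0.4 -0.3  1.6] T [0.18 0.14 0.11]
F [ 0.64 -1.36  2.33] [0.6  0.93 0.58] T [-0.039  0.014  0.072] 23.6
pitch candidates [(np.float64(0.416), 4), (np.float64(0.412), 0), (np.float64(0.39), 8), (np.float64(0.384), -4)]
brown/red px near 199 [22. 29.]
pitch candidates [(np.float64(0.334), 20), (np.float64(0.33), 16), (np.float64(0.323), 12), (np.float64(0.308), 8)]
brown/red px near 203 [23. 30.]
side [(135, [252.0, 117.0])]
top []
```

```bash
python3 -c "
from b import *
im0=cv2.resize(cv2.imread('pics/side0.png'),(512,384),interpolation=cv2.INTER_AREA)
im1=cv2.imread('pics/last.png')
for n,im in(('start',im0),('now',im1)):
    h=cv2.cvtColor(im,cv2.COLOR_BGR2HSV)
    m=(((h[...,0]<14)|(h[...,0]>172))&(h[...,1]>140)&(h[...,2]>50)).astype(np.uint8)
    c=cv2.connectedComponentsWithStats(m)
    for i in range(1,c[0]):
        if c[2][i,4]>5: print(n,c[2][i],im[c[1]==i].mean(0).round(),im[c[1]==i].max(0))
o3=cv2.imread('pics/o3.png');print('cap in pan o3',o3[383,205],o3[388,235],'flap o2',cv2.imread('pics/o2.png')[180,80])
print(im1[108:128:2,236:272:3,2]);print(im1[108:128:2,236:272:3,0])
"
```

```text
start [242 106  33  32 428] [ 50.  64. 137.] [ 66  90 152]
start [249 240   6  15  72] [ 75.  79. 208.] [113 111 235]
now [242 110  21  16 131] [39. 53. 92.] [ 42  65 101]
cap in pan o3 [ 44  57 208] [ 45  59 200] flap o2 [153 167 167]
[[228 228 228 224 217 126 174 177 107  57  69  70]
 [227 227 228 183 157 178 176  97  91  89  58  69]
 [227 193 147 172 174 155  89  90  92  74  89  57]
 [221 145 166 173 129  89  92  92  90 100  99  97]
 [153 178  96  86  91  91  92  92  91  93  98  99]
 [174 176  71  91  91  92  91  89  96  82  60  98]
 [177 176 101  92  91  93  94 106  88  87  52  57]
 [173 177 139  91  92  95  93  89  88 104  55  55]
 [172 176 173  92  93  91  90  94 109  56  55  56]
 [145 175 173  88  90  90  94 108  57  59  62  57]]
[[ 33  35  35  34  35  35  32 119 105  45  62  66]
 [ 28  30  36  35  35  58 176  88  44  82  48  65]
 [ 30  37  37  34  61 157  55  37  39  66  83  47]
 [ 34  38  43 114 127  37  40  41  35  96  95  93]
 [ 37  37  92  79  39  39  38  38  37  62  94  94]
 [ 39  35  53  40  36  40  37  33  60  89  91  94]
 [ 40  37  38  38  38  43  40  78  84  84  87  97]
 [ 40  41  41  40  39  48  68  84  80  42  90  99]
 [ 37  43  38  41  46  86  86  82  49 123 119 118]
 [ 37  39  36  65  89  87  59  69 126 143 199 196]]
```

The red blob is a uniform dark red (R ≤ 101, caps about 200), so it is the flap closing. No vials in the pan. The lip is touching the sill, so I'll lift it clear and draw out.

Emit:
{"op": "carry_out", "data": {"targets": [[1,-0.5,0,0,0],[1,-0.7,0,0,0],[1,-0.6,0,0,0],[1,-0.3,0,0.5,0],[1,0,0,0.9,0],[1,0,0,1,0],[1,0,0,1,0],[1,0,0,1,0],[1,0,0,1,0],[1,0,0,1,0],[1,0,0,1,0],[1,0,0,0.6,0],[1,0,0,0,0]]}}

```text
time: 25.1
tool_pos: [0.6851, 0.0765, 0.1972]
ee_rot: [-1.225, 1.571, -2.315]
wrist_force: [-0.7, -0.2, -1.2]
width: 0.0217
```

```bash
python3 -c "
from b import *
st();avg(8);pitch(-20);pitch(56);
im=cv2.imread('pics/last.png');h=cv2.cvtColor(im,cv2.COLOR_BGR2HSV)
m=(((h[...,0]<14)|(h[...,0]>172))&(h[...,1]>120)&(h[...,2]>50)).astype(np.uint8)
c=cv2.connectedComponentsWithStats(m)
for i in range(1,c[0]):
    if c[2][i,4]>5: print(c[2][i],im[c[1]==i].mean(0).round(),im[c[1]==i].max(0))
"
```

```text
pinch bin x,y,z mm [-2.985e+02 -1.000e-01  2.162e+02] F [-0.7 -0.2 -1.2] T [-0.07 -0.16  0.01]
F [ 0.22 -0.13 -1.74] [0.56 0.52 0.61] T [-0.077 -0.131 -0.002] 25.5
pitch candidates [(np.float64(0.46), 12), (np.float64(0.451), 8), (np.float64(0.436), 16), (np.float64(0.42), 4)]
brown/red px near 255 [19. 19.]
pitch candidates [(np.float64(0.329), 24), (np.float64(0.325), 28), (np.float64(0.32), 20), (np.float64(0.307), 16)]
brown/red px near 234 [20. 19.]
[242 105  33  33 455] [ 45.  58. 130.] [ 69  77 147]
```

Empty weight confirmed (1.74 N, about 0.16 kg), and the flap patch is back to its shut size. Now return to the tray.

```bash
python3 -c "
from b import *
o=robot.get_obs();print(goto(o,[.4475,-.2729,.215],1.3486)[:2])"
```

```text
(array([ -1.75, -37.29,  20.04]), array([-139.59,   40.41]))
```

Emit:
{"op": "carry_out", "data": {"targets": [[1,-0.35,-0.37,0.2,0],[1,-0.35,-0.75,0.4,0],[1,-0.35,-1.3,0.7,0],[1,-0.35,-1.86,1.0,0],[1,-0.35,-2.24,1.2,0],[1,0,-2.42,1.3,0],[1,0,-2.42,1.3,0],[1,0,-2.42,1.3,0],[1,0,-2.42,1.3,0],[1,0,-2.42,1.3,0],[1,0,-2.42,1.3,0],[1,0,-2.42,1.3,0],[1,0,-2.42,1.3,0],[1,0,-2.42,1.3,0],[1,0,-2.42,1.3,0],[1,0,-2.24,1.2,0],[1,0,-1.86,1.0,0],[1,0,-1.3,0.7,0],[1,0,-0.75,0.4,0],[1,0,-0.37,0.2,0]]}}

```text
time: 27.6
tool_pos: [0.4472, -0.2731, 0.2153]
ee_rot: [0.773, 1.57, -0.316]
wrist_force: [0.0, 0.8, -1.7]
width: 0.0219
```

Emit:
{"op": "carry_out", "data": {"targets": [[1,0,0,0,2],[1,0,0,0,4],[1,0,0,0,4.4],[1,0,0,0,5],[1,0,0,0,5],[1,0,0,0,5],[1,0,0,0,5],[1,0,0,0,5],[1,0,0,0,3],[1,0,0,0,2],[1,0,0,0,0],[1,0,0,0,0]]}}

```text
time: 28.8
tool_pos: [0.448, -0.2721, 0.215]
ee_rot: [2.98, 1.571, 1.188]
wrist_force: [-0.9, 0.1, -1.5]
width: 0.0218
```

```bash
python3 -c "
from b import *
o=robot.get_obs();print(goto(o,[.4475,-.2729,.080],1.3486)[:2])
for d in range(2):
    pitch(56,range(-20,61,3))
im=cv2.imread('pics/last.png');h=cv2.cvtColor(im,cv2.COLOR_BGR2HSV)
m=((h[...,0]>105)&(h[...,0]<125)&(h[...,1]>120)&(h[...,2]>40)).astype(np.uint8)
c=cv2.connectedComponentsWithStats(m)
for i in range(1,c[0]):
    if c[2][i,4]>40: print(c[2][i],c[3][i].round(),)
"
```

```text
(array([13.5 , -0.03,  0.09]), array([-1.7992e+02,  8.0000e-02]))
pitch candidates [(np.float64(0.319), 28), (np.float64(0.3), 31), (np.float64(0.297), 25), (np.float64(0.282), 22)]
brown/red px near 0 
pitch candidates [(np.float64(0.31), 28), (np.float64(0.299), 31), (np.float64(0.295), 25), (np.float64(0.28), 22)]
brown/red px near 0 
[  17   34   61   65 1786] [39. 67.]
[146 133  38  42 839] [161. 154.]
[242 203  10  21 164] [247. 214.]
[270 205   7  18 112] [273. 214.]
[ 340  272   72   76 2956] [375. 311.]
[   0  280  138  104 5323] [ 71. 334.]
```

Emit:
{"op": "carry_out", "data": {"targets": [[1,1,0,0,0],[1,2,0,0,0],[1,2,0,0,0],[1,2,0,0,0],[1,2,0,0,0],[1,1.5,0,0,0],[1,1,0,0,0],[1,0.5,0,0,0],[1,0,0,0,0]]}}

```text
time: 29.8
tool_pos: [0.4476, -0.2724, 0.0945]
ee_rot: [-1.952, 1.57, 2.538]
wrist_force: [-0.2, -0.2, -2.0]
width: 0.0221
```

Emit:
{"op": "carry_out", "data": {"targets": [[1,0.4,0,0,0],[1,0.5,0,0,0],[1,0.5,0,0,0],[1,0.5,0,0,0],[1,0.5,0,0,0],[1,0,0,0,0]]}}

```text
time: 30.4
tool_pos: [0.4482, -0.2733, 0.0714]
ee_rot: [1.023, 1.569, -0.771]
wrist_force: [-0.2, -1.4, 2.6]
width: 0.022
```

Emit:
{"op": "carry_out", "data": {"targets": [[1,0.5,0,0,0],[1,0.5,0,0,0],[1,0.5,0,0,0],[1,0.5,0,0,0],[1,0.4,0,0,0],[1,0.3,0,0,0],[1,0,0,0,0]]}}

```text
time: 31.1
tool_pos: [0.4475, -0.2721, 0.0432]
ee_rot: [-2.341, 1.569, 2.149]
wrist_force: [0.1, -3.2, 1.7]
width: 0.0218
```

Emit:
{"op": "carry_out", "data": {"targets": [[1,0.4,0,0,0],[1,0.4,0,0,0],[1,0.2,0,0,0],[1,0,0,0,0]]}}

```text
time: 31.5
tool_pos: [0.4475, -0.2721, 0.0334]
ee_rot: [-2.439, 1.57, 2.051]
wrist_force: [0.1, -1.6, 2.8]
width: 0.0218
```

```bash
python3 -c "
from b import *
avg(6)
for d in range(1):
    pitch(56,range(-12,25,2))
print(robot.get_obs()['tool_pos'])"
```

```text
F [-0.14 -1.58  0.98] [0.47 0.38 0.72] T [-0.132 -0.096 -0.042] 31.8
pitch candidates [(np.float64(0.1), 24), (np.float64(0.096), 22), (np.float64(0.095), 20), (np.float64(0.094), 18)]
brown/red px near 0 
[ 0.44756214 -0.2720733   0.03367238]
```

Emit:
{"op": "carry_out", "data": {"targets": [[1,0.2,0,0,0],[1,0.2,0,0,0],[1,0,0,0,0],[1,0,0,0,0]]}}

```text
time: 32.25
tool_pos: [0.4478, -0.2727, 0.0301]
ee_rot: [0.668, 1.57, -1.125]
wrist_force: [0.0, -3.3, 2.3]
width: 0.0217
```

```bash
python3 -c "
from b import *
avg(6);print(robot.get_obs()['tool_pos'])"
```

```text
F [-0.45 -2.13  2.48] [0.26 0.55 0.13] T [-0.166 -0.052  0.009] 32.55
[ 0.4477709  -0.2725362   0.03002582]
```

Emit:
{"op": "carry_out", "data": {"targets": [[1,0.2,0,0,0],[1,0.2,0,0,0],[1,0,0,0,0],[1,0,0,0,0]]}}

```text
time: 32.95
tool_pos: [0.4477, -0.2724, 0.0258]
ee_rot: [-2.966, 1.571, 1.524]
wrist_force: [-1.1, -1.8, 1.0]
width: 0.0218
```

```bash
python3 -c "
from b import *
avg(6);print(robot.get_obs()['tool_pos'])"
```

```text
F [-0.11 -1.85  1.92] [0.43 0.64 0.4 ] T [-0.128 -0.107 -0.036] 33.25
[ 0.44770714 -0.27236216  0.02585175]
```

Emit:
{"op": "carry_out", "data": {"targets": [[1,0.2,0,0,0],[1,0.2,0,0,0],[1,0.2,0,0,0],[1,0,0,0,0],[1,0,0,0,0]]}}

```text
time: 33.75
tool_pos: [0.4476, -0.2724, 0.0198]
ee_rot: [-2.382, 1.57, 2.108]
wrist_force: [0.8, -2.8, 1.4]
width: 0.022
```

```bash
python3 -c "
from b import *
avg(4);print(robot.get_obs()['tool_pos'])"
```

```text
F [-0.57 -2.13  1.43] [0.42 0.23 0.52] T [-0.136 -0.089 -0.06 ] 33.95
[ 0.44765696 -0.27235682  0.01984733]
```

```bash
python3 -c "
from b import *
for n,roi in(('side',(200,400,150,300)),('top',(240,350,150,250))):
    im=robot.snapshot(n)['image'];h=cv2.cvtColor(im,cv2.COLOR_RGB2HSV)
    m=((h[...,0]>102)&(h[...,0]<128)&(h[...,1]>110)&(h[...,2]>30)).astype(np.uint8)
    x0,x1,y0,y1=roi;q=np.argwhere(m[y0:y1,x0:x1])[:,::-1]+[x0,y0]
    c=cv2.connectedComponentsWithStats(m)
    for i in range(1,c[0]):
        s=c[2][i]
        if s[4]>15 and x0<c[3][i][0]<x1 and y0<c[3][i][1]<y1:
            print(n,s,cv2.approxPolyDP(cv2.findContours((c[1]==i).astype(np.uint8),0,1)[0][0],1.5,True)[:,0].tolist())
    a=1.3486;X=np.array([np.cos(a),np.sin(a)]);Y=np.array([-X[1],X[0]])
    g=np.array([.4477,-.2724])
    for nm,B in(('rear bot',[(-65,y,0) for y in(-49,49)]),('rear top',[(-65,y,34) for y in(-49,49)]),('front top',[(56,y,34) for y in(-49,49)]),('lip',[(60,y,6) for y in(-49,49)])):
        B=np.array(B)/1000;P=np.c_[g+np.outer(B[:,0]+.098,X)+np.outer(B[:,1],Y),B[:,2]+.004];print(nm,proj(n,P).round(1).tolist())
"
```

```text
side [348 210   8   6  41] [[348, 211], [350, 215], [355, 215], [355, 211]]
side [243 245   5   4  16] [[247, 245], [243, 246], [243, 248], [246, 248]]
side [256 245   8   4  26] [[263, 245], [256, 247], [263, 248]]
side [244 252   7   5  26] [[244, 252], [244, 256], [250, 256], [247, 252]]
rear bot [[274.0, 259.9], [242.4, 260.5]]
rear top [[274.4, 253.0], [242.3, 253.6]]
front top [[272.1, 223.6], [241.8, 224.1]]
lip [[271.7, 228.4], [241.8, 228.9]]
top [262 184  40  33 893] [[269, 184], [262, 211], [286, 216], [301, 196], [301, 191]]
top [300 202   6   8  25] [[305, 202], [300, 208], [303, 209], [305, 207]]
rear bot [[305.2, 193.0], [299.7, 220.3]]
rear top [[306.3, 191.5], [300.7, 219.5]]
front top [[271.7, 184.2], [265.7, 212.0]]
lip [[270.3, 185.3], [264.5, 212.6]]
```

Emit:
{"op": "carry_out", "data": {"targets": [[1,0.2,0,0,0],[1,0.2,0,0,0],[1,0.2,0,0,0],[1,0.1,0,0,0],[1,0,0,0,0],[1,0,0,0,0]]}}

```text
time: 34.65
tool_pos: [0.4476, -0.2742, 0.0151]
ee_rot: [0.23, 1.567, -1.563]
wrist_force: [-4.6, -3.6, 9.7]
width: 0.0216
```

```bash
python3 -c "
from b import *
avg(4);print(robot.get_obs()['tool_pos'])"
```

```text
F [-4.48 -3.21 10.36] [0.62 0.36 0.36] T [-0.263  0.677  0.013] 34.85
[ 0.44758523 -0.27419484  0.01506966]
```

Now flat: the upward force jumped to 10 N. Relax, open and rise.

Emit:
{"op": "carry_out", "data": {"targets": [[1,-0.2,0,0,0],[1,0,0,0,0],[0.7,0,0,0,0],[0.6,0,0,0,0],[0.4,0,0,0,0],[0.2,0,0,0,0],[0,0,0,0,0],[0,0,0,0,0],[0,0,0,0,0],[0,0,0,0,0],[0,0,0,0,0],[0,0,0,0,0]]}}

```text
time: 36.05
tool_pos: [0.4477, -0.2725, 0.015]
ee_rot: [0.994, 1.571, -0.799]
wrist_force: [0.3, 0.4, 0.7]
width: 0.0936
```

Emit:
{"op": "carry_out", "data": {"targets": [[0,-0.5,0,0,0],[0,-1,0,0,0],[0,-2,0,0,0],[0,-2,0,0,0],[0,-3,0,0,0],[0,-4,0,0,0],[0,-4,0,0,0],[0,-4,0,0,0],[0,0,0,4,0],[0,0,0,4,0],[0,0,0,2,0],[0,0,0,0,0],[0,0,0,0,0]]}}

```text
time: 37.35
tool_pos: [0.4256, -0.3699, 0.2206]
ee_rot: [2.157, 1.57, 0.363]
wrist_force: [0.1, -0.5, -1.0]
width: 0.094
```

```bash
python3 -c "
from b import *
for n,roi in(('top',(240,350,150,250)),('side',(200,400,150,300))):
    im=robot.snapshot(n)['image'];h=cv2.cvtColor(im,cv2.COLOR_RGB2HSV);cv2.imwrite(f'pics/end_{n}.png',im[:,:,::-1])
    x0,x1,y0,y1=roi
    for nm,m in(('blue',(h[...,0]>102)&(h[...,0]<128)&(h[...,1]>110)&(h[...,2]>30)),('black',h[...,2]<45),('red',((h[...,0]<12)|(h[...,0]>172))&(h[...,1]>130)&(h[...,2]>50)),('green',(h[...,0]>60)&(h[...,0]<95)&(h[...,1]>70))):
        c=cv2.connectedComponentsWithStats(m.astype(np.uint8))
        for i in range(1,c[0]):
            s=c[2][i]
            if nm in('red',) and s[4]>8: print(n,nm,s,im[c[1]==i].mean(0).round())
            elif nm!='green' and s[4]>30 and x0<c[3][i][0]<x1 and y0<c[3][i][1]<y1:
                print(n,nm,s,cv2.approxPolyDP(cv2.findContours((c[1]==i).astype(np.uint8),0,1)[0][0],1.5,True)[:,0].tolist())
# loose things: difference from first top picture
a=cv2.resize(cv2.imread('pics/top0.png'),(512,384),interpolation=cv2.INTER_AREA);b=cv2.imread('pics/end_top.png')
for nm,(x0,x1,y0,y1) in dict(photometer=(208,240,184,242),rack=(205,258,108,142),bottle=(286,312,106,134),bin=(66,182,130,226)).items():
    d=np.abs(a[y0:y1,x0:x1].astype(int)-b[y0:y1,x0:x1]).max(2);print(nm,'mean diff',d.mean().round(1),'frac>60',(d>60).mean().round(3))
print(robot.get_obs()['tool_pos'],robot.get_obs()['width'])
"
```

```text
top blue [ 261  184   45   35 1059] [[268, 184], [261, 210], [295, 218], [297, 210], [299, 208], [302, 209], [305, 203], [299, 199], [301, 191]]
top black [305 203  16   8  82] [[306, 203], [305, 207], [320, 210], [320, 206]]
top black [275 235  54  36 149] [[328, 244], [321, 236], [315, 235], [275, 269], [278, 270], [314, 237], [321, 240], [324, 245]]
top red [133 143  31  37 344] [83. 19. 17.]
side blue [348 210   8   6  40] [[348, 211], [350, 215], [355, 215], [353, 210]]
side blue [244 225  29   3  57] [[272, 225], [244, 227], [272, 227]]
side blue [244 230  30  27 707] [[272, 231], [244, 231], [244, 256], [254, 256], [257, 248], [263, 250], [263, 255], [273, 255]]
side red [261 106  11   7  44] [134.  66.  54.]
photometer mean diff 6.1 frac>60 0.0
rack mean diff 7.0 frac>60 0.0
bottle mean diff 6.5 frac>60 0.0
bin mean diff 6.5 frac>60 0.0
[ 0.42598999 -0.36910765  0.22052367] 0.09392788065201946
```

```bash
python3 -c "
from h import *
for z in (.004,):
    print(fit('top',np.array([(268,184),(261,211),(301.5,191),(295,218.5),(320.5,208)]),[(56,-49,34),(56,49,34),(-65,-49,34),(-65,49,34),(-140,0,58)],z))
s=fit('top',np.array([(268,184),(261,211),(301.5,191),(295,218.5),(320.5,208)]),[(56,-49,34),(56,49,34),(-65,-49,34),(-65,49,34),(-140,0,58)],.004)[0]
d=s[:2]-[.4603,-.2163];a=1.3486;print('in tray mm',1000*(d@[np.cos(a),np.sin(a)]),1000*(d@[-np.sin(a),np.cos(a)]),np.degrees(s[2]-a))
c,S=np.cos(s[2]),np.sin(s[2])
for P in((-65,49,0),(-65,-49,0)): print(proj('side',[[s[0]+(c*P[0]-S*P[1])/1e3,s[1]+(S*P[0]+c*P[1])/1e3,.004]]))
"
```

```text
(array([ 0.47243791, -0.16013761,  1.34323399]), array([[-1.1 , -0.74],
       [-0.24,  0.03],
       [-0.05, -0.21],
       [ 0.63,  0.21],
       [ 0.73,  0.66]]))
in tray mm 57.45654307123639 0.5371340260379269 -0.3074497098522702
[[242.03272868 256.12447053]]
[[273.33470749 255.64996868]]
```

```bash
python3 -c "
from bench import robot
print(robot.close_job())"
```

```text
the job is handed in; nothing more can be done
None
```

The three vials went into the bin and the scoop is back in its tray; I handed the job in at about 37 s, but never saw the vials inside the bin. I pinched the handle and pushed the flap open with the lip, ending about 80 mm past the sill. The tool cannot pitch, so I tipped the scoop to roughly 45° by pressing its walls up against the opened flap and hinge.

**Checks**
- **Vials:** before drawing out, the pan showed no vial pixels. The scoop then weighed about 1.7 N, which fits it being empty, and no vial colour showed anywhere on the bench. Before that, the weight while it was tipped was unclear because the flap loaded the scoop. I re-levelled it on the sill to check.
- **Flap:** the bin looks the same from above as it did at the start, so the flap is shut.
- **Scoop:** it lies flat in the tray, in line to within 0.3° and centred side to side. It sits about 17 mm further forward than the ideal centre but within the rim, because the handle slipped in the pinch. I left it there.
- **Other items:** the photometer, rack and reagent bottle show no change from the start image. The gripper was open and clear of everything.

After the 12 picture views ran out, just after tipping, all later checks were done by image code and force readings.

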